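# Ready the bench grinder: eye shields down, then isolator on

### The job

Get the bench grinder ready to run: swing down whichever eye shield has been left up, so that both shields are fully down in front of their wheels, and then leave the isolator beside it switched on. A shield may only be moved while the isolator is off, so look first: if the isolator has been left on, switch it off before touching the shield. Do not disturb the pot, the mug, the chisel or the brass finial standing about.

Things in the scene. Friction and masses are not known exactly. Their poses are not given: they have to be found in the camera images.
- grinder: Double-ended bench grinder, green motor, a grey 150 mm wheel in a dark steel guard at each end; fixed. Origin: centre of its underside, on the bench; x points from its front (tool rests, shields; robot's side) to its back, y along the spindle to its left. Wheel centres at y = +-145 mm, 130 mm up; guards 48 mm wide, tops 219 mm up; tool rests 122 mm up, reaching to x = -127 mm. Motor top 195 mm up.
- shield_a (a joint): Hinge angle (rad) of an eye shield, a clear pane in a black frame 112 mm wide, 6 mm thick, free edge 98 mm from the hinge line. 0 = fully down on its stop, sloping from the hinge to the grinder's front (-x) 40 deg below level; grows as it swings up: 0.70 level, 2.27 upright, 2.45 upper stop, leaning 10 deg back. A friction hinge: it stays where left; 1 to 2.5 N at the free edge moves it.
- shield_a_hinge (a point): Middle of the hinge line of shield a, on its fixed bracket (shield a may be on the left or the right wheel). Axes as the grinder's: the hinge runs along y. It lies 236 mm above the bench, at x = -66 mm, y = +145 or -145 mm of the grinder. Bracket and hinge ends rise no more than 10 mm above it; behind an upright shield the space above the guard (219 mm high) is free.
- shield_a_edge (a point): Middle of the free edge of shield a, 98 mm from the hinge line.
- shield_b (a joint): Hinge angle (rad) of an eye shield, a clear pane in a black frame 112 mm wide, 6 mm thick, free edge 98 mm from the hinge line. 0 = fully down on its stop, sloping from the hinge to the grinder's front (-x) 40 deg below level; grows as it swings up: 0.70 level, 2.27 upright, 2.45 upper stop, leaning 10 deg back. A friction hinge: it stays where left; 1 to 2.5 N at the free edge moves it.
- shield_b_hinge (a point): Middle of the hinge line of shield b, on its fixed bracket (shield b may be on the left or the right wheel). Axes as the grinder's: the hinge runs along y. It lies 236 mm above the bench, at x = -66 mm, y = +145 or -145 mm of the grinder. Bracket and hinge ends rise no more than 10 mm above it; behind an upright shield the space above the guard (219 mm high) is free.
- shield_b_edge (a point): Middle of the free edge of shield b, 98 mm from the hinge line.
- isolator: Grey isolator box with white lid, fixed flat on the bench right of the grinder, black rotary handle on top. 132 mm (its x) by 94 mm (its y), lid top 72 mm up, on it an 80 mm square steel plate, top 76 mm up; a conduit leaves on its -y side, at most 46 mm up. Origin: centre of its underside; x points away from the robot along the box's long side, give or take the yaw.
- isolator_handle (a joint): Angle of the isolator handle (rad) about the vertical. 0 = OFF: bar across the box, pointed end to the box's +y. 1.571 = ON: bar along the box, pointed end to its +x (a quarter turn clockwise seen from above). Snap action: it rests only at OFF or ON, resists with about 0.22 N m at either end, less towards the middle, and past the middle snaps to the other end by itself.
- handle_axis (a point): On the turning axis of the handle, 100 mm above the bench, half way up the handle's bar. The bar is 14 mm wide, 76 mm long (38 mm each way from the axis, the pointed end 45 mm) and stands from 86 to 114 mm above the bench, on a 60 mm disc (76 to 86 mm).
- handle_point (a point): Pointed end of the handle's bar, 45 mm from the axis, 100 mm above the bench.
- quench_pot: Bystander: open steel pot, 110 mm across, 75 mm high, near the grinder's left end. Origin at the centre of its underside.
- mug: Bystander: white mug, 80 mm across, 92 mm high, at the grinder's left front. Origin at the centre of its underside.
- chisel: Bystander: steel cold chisel, 184 mm long, about 20 mm thick, lying on the bench crosswise at the grinder's left front. Origin under its middle.
- finial: Bystander: turned brass finial, 60 mm across the foot, 118 mm high, standing between the isolator and the grinder's right end, a little farther out. Origin at the centre of its underside.

How it is judged (in metres and radians):
On the way, in this order (a step that is already met when the one before it is completed fails the run):
1. both shields are fully down while the isolator is off (value of joint each of shield_a, shield_b below 0.08 rad and value of joint isolator_handle below 0.1 rad), for 0.2 s.
2. the isolator is switched on (value of joint isolator_handle above 1.47 rad), for 0.2 s.
At the end, for the whole second after the job is handed in: Both eye shields are fully down (hinge angles below 0.08 rad), the isolator handle is at ON (above 1.47 rad) and at rest, and the pot, mug, chisel and finial are each within 30 mm of where they stood (value of joint each of shield_a, shield_b below 0.08 rad and value of joint isolator_handle above 1.47 rad and velocity of joint isolator_handle below 0.05 rad/s and distance of each of quench_pot, mug, chisel, finial from where it was at the start of the episode below 0.03 m); the robot touches nothing.
It fails at once if a shield is moved (edge over 20 mm from where it was, and not yet down) while the isolator is not off (value of joint isolator_handle above 0.6 rad and ((value of joint shield_a above 0.2 rad and distance of shield_a_edge from where it was at the start of the episode above 0.02 m) or (value of joint shield_b above 0.2 rad and distance of shield_b_edge from where it was at the start of the episode above 0.02 m))).
It fails at once if the pot, mug, chisel or finial is pushed aside or knocked over (moved over 30 mm) (distance of any of quench_pot, mug, chisel, finial from where it was at the start of the episode above 0.03 m).
It also fails if it takes over 61 s, if anything falls off the work surface, if the arm or the gripper's body presses on something with over 40 N, if the wrist force passes 120 N, or if a joint passes its speed limit or range.

### The arm

A 6-joint arm with a two-finger parallel gripper is mounted at the origin on the work surface. World frame = base frame: x ahead of the robot, y to its left, z up, the work surface at z = 0. Lengths are in mm, angles in rad, forces in N, time in s.
With the tool pointing down it reaches from about 300 to 875 mm from the base axis. Payload 6.4 kg.
Tool frame: the origin (TCP) lies on the centre line of the jaws, within the pads' length; the fingertips stand ctrl.nose_length ahead of it and the grasp point (between the pads) lies 11 mm behind it (ctrl.nose_length is the distance from the TCP to the fingertips, in mm); x points along the fingers, y is the direction in which the jaws open and shut, and the axes are right-handed (so a half turn about x gives the same grasp; the last joint's range is limited). The gripper opens to 85 mm and grips with 20 to 120 N. Pads are 22 mm wide; open, the fingers measure 114 mm over their backs; the gripper's body (76 mm by 85 mm) begins 54 mm behind the grasp point. The pads swing forward as they close: fully open they stand 13 mm farther back than shut.
Start: joints at [-1.319, 0.181, 1.607, -0, 1.354, -0.206], TCP at [254.153, -515.798, 239.288] pointing down, gripper open.
Joint ranges: [-2.99, 2.99], [-0.89, 2.07], [0.3, 2.58], [-1.14, 4.28], [0, 2.63], [-3.12, 3.12]. Speed limits (rad/s): [2.57, 2.57, 3.01, 3.14, 3.14, 3.14].

### API

Orientations are given as a unit quaternion [w, x, y, z].
In Python, from rig import ctrl gives the robot as it stands. The module is installed in compiled form; this text tells all that it offers.
- The arm moves only by the tool drive_tool, never from a script. Its argument "plan" is a list of rows, each an object with "hand": the closure, from 0 (fully open) to 1 (shut); "dp": the shift along the tool's x, y, z in cm, a list of three; "rotation": the turn, a rotation vector about the tool's x, y, z in rad, a list of three. A call has exactly 10 rows; each row is the pose to reach, as a shift and turn from the pose commanded when the call began, along the tool's axes at that moment; what a row does not reach only later rows make up. A row lasts 1/10 s, in which the tool goes at most 50 mm and 8.59 degrees, less where a joint would pass 70% of its speed; a pose out of reach is approached as far as the arm can. A call with a gripper value outside its range is refused whole. The fingers move at their own pace and stop on an object; "grip_force" is the grip in N (left out, the last holds). Time passes only in rows, so rows that repeat a pose let the fingers close, or fill a call up. It gives the time, the measured TCP pose, the force and the opening at its end, in the units of the state.
- ctrl.read_state(): the state, without advancing time (a new reading comes with each control period).
- ctrl.read_camera(name): name is "scene" or "top"; returns a dict with "frame" (400x640x3 uint8, red, green, blue), "K" (3x3 intrinsics, pixels), "dist_coeffs" ([k1, k2, p1, p2, k3] as OpenCV has them; the pictures are not rectified), "world_from_camera" (4x4, takes a point from camera to world coordinates). Camera axes: x right, y up, looking along -z (the intrinsics and any distortion apply to the point x, -y, -z); pixel columns grow to the right and rows downward; lengths in mm; the calibration is good to about 2 mm. A picture is of the moment at which its call begins. There is no depth.
- ctrl.sign_off(): hands the job in, once; it reports no verdict.
The state is a dict: "clock": time; "joints": joint angles; "joint_vel": joint speeds; "joint_efforts": joint torques, N m; "eef_pos": TCP position; "orientation": TCP orientation; "contact_force": force on the tool from outside, world axes, zero at the start; "wrist_torque": the same for the moment, N m; "grip_width": finger opening in mm.
Only numpy, scipy, OpenCV 4.12 (cv2) and the standard library are available. Lean on these libraries where they do the work, as an engineer would, in place of code of your own. Each camera call takes 0.05 s, during which the arm holds its last target.

## Working session

There is one attempt and no reset: what is moved stays moved. The work goes in short steps, Python scripts to look and compute and a tool call to move; the robot and the scene stay as the last step left them, time stands still between calls to the robot, and variables do not carry over. Pictures are saved under pics/ and viewed, and the job is handed in when it is done.

Besides the shell and the picture viewer there is one more tool, called after "Emit:" as a command line: name --argument value ..., lists and objects as JSON in quotes. drive_tool: Moves the arm, as the interface text tells. Its arguments: {"type":"object","properties":{"plan":{"type":"array"},"grip_force":{"type":"number"}},"required":["plan"]}

```bash
ls; mkdir -p pics
python3 - <<'E'
from rig import ctrl
import cv2, numpy as np
print(ctrl.read_state()); print(ctrl.nose_length)
for n in ["scene","top"]:
    c=ctrl.read_camera(n); cv2.imwrite(f"pics/{n}0.png",c["frame"][:,:,::-1])
    np.savez(f"{n}0.npz",**c)
    print(n,c["K"].tolist(),c["dist_coeffs"],np.round(c["world_from_camera"],3).tolist())
E
```

```text
pics
{'clock': 0.0, 'joints': array([-1.31928841e+00,  1.81529355e-01,  1.60800507e+00, -1.51047204e-05,
        1.35378605e+00, -2.06322926e-01]), 'joint_vel': array([ 0.00213735, -0.00084349,  0.00090021, -0.00077766, -0.00030131,
        0.00047847]), 'joint_efforts': array([-2.91215954e-03, -4.44886100e+01, -3.51334155e+01, -5.38983168e-04,
        8.97104357e-03, -2.71904662e-05]), 'eef_pos': array([ 254.01604418, -515.25521862,  238.39212577]), 'orientation': array([-0.1598481 , -0.68864101, -0.16106931,  0.68867904]), 'contact_force': array([ 0.15264282, -0.72845323, -0.54204082]), 'wrist_torque': array([ 0.06711634,  0.00329179, -0.02508266]), 'grip_width': 85.56414801122331}
8.0
scene [[490.0552138884313, 0.0, 321.96192084515], [0.0, 490.0552138884313, 204.61671449591], [0.0, 0.0, 1.0]] [-0.09557289  0.          0.          0.          0.        ] [[-0.751, -0.447, 0.487, 1157.509], [0.66, -0.53, 0.532, 733.841], [0.02, 0.721, 0.693, 1072.86], [0.0, 0.0, 0.0, 1.0]]
top [[504.450060727958, 0.0, 316.5442058871248], [0.0, 504.450060727958, 195.1615526189335], [0.0, 0.0, 1.0]] [-0.11264112  0.          0.          0.          0.        ] [[-0.026, 0.989, -0.144, 324.877], [-1.0, -0.027, -0.006, 25.779], [-0.01, 0.143, 0.99, 1582.968], [0.0, 0.0, 0.0, 1.0]]
```

View pics/scene0.png

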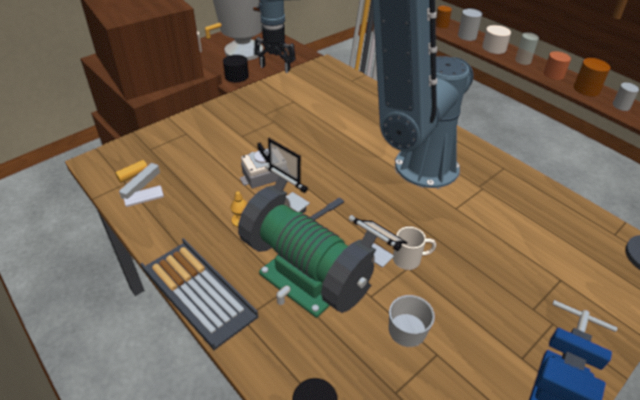

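View pics/top0.png

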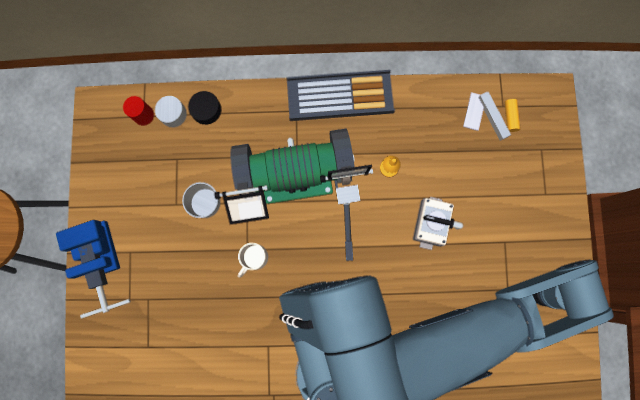

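The scene view shows the right-wheel shield up at about (284,160) and the left one down at (378,232). In the top view the raised shield is edge-on at (350,172), the finial at (391,166), and the isolator at (436,222). I'll zoom in on the details next.

Run:
```python
import cv2
t=cv2.imread("pics/top0.png"); s=cv2.imread("pics/scene0.png")
a=cv2.resize(t[180:265,390:490],(800,None) if 0 else (700,595),interpolation=cv2.INTER_CUBIC); cv2.imwrite("pics/iso0.png",a)
a=cv2.resize(t[115:240,220:380],(768,600),interpolation=cv2.INTER_CUBIC); cv2.imwrite("pics/gr0.png",a)
a=cv2.resize(s[120:320,210:450],(720,600),interpolation=cv2.INTER_CUBIC); cv2.imwrite("pics/sc0.png",a)
```

```text
(no output)
```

View pics/iso0.png

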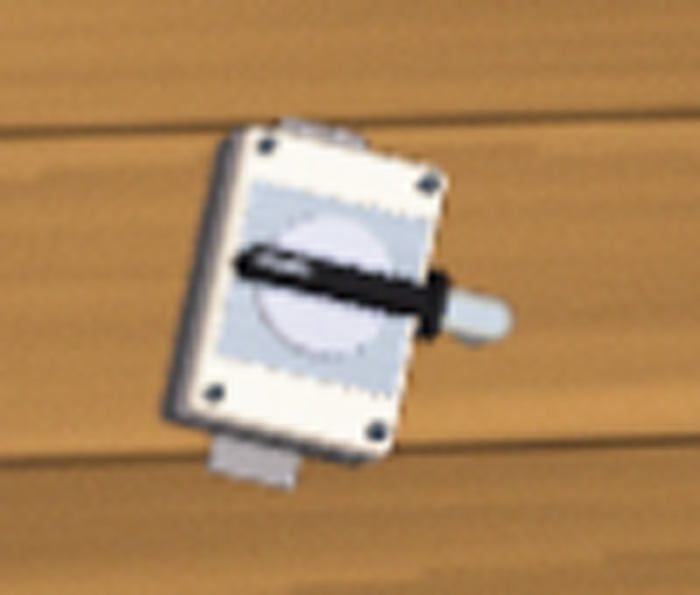

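View pics/gr0.png

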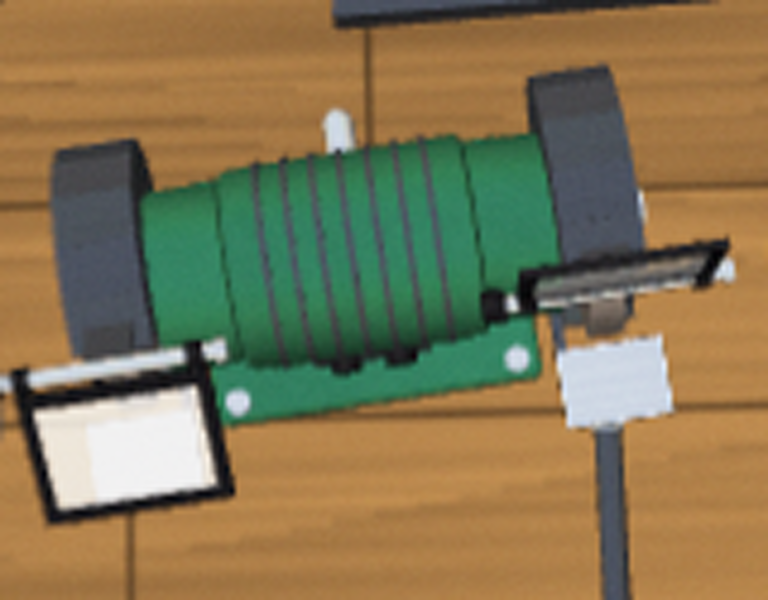

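View pics/sc0.png

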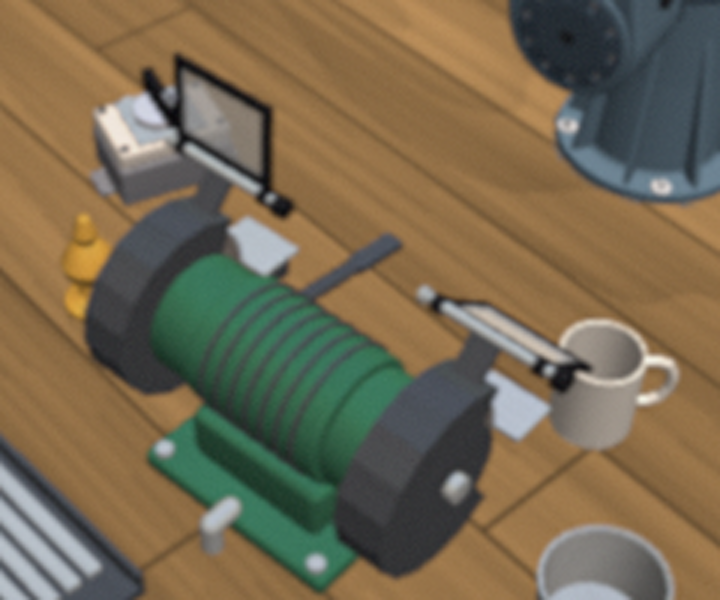

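The right shield is up. In the isolator zoom the bar lies across the box's short side, from (240,262) to (440,300), with the point to the left, so it is OFF. Next I'll zoom in on the hinge lines for pixel picking.

```bash
cat > h.py <<'E'
import cv2, numpy as np
def load(n): return dict(np.load(n+".npz"))
def ray(c,px):
    u=cv2.undistortPoints(np.array([[px]],float),c["K"],c["dist_coeffs"])[0,0]
    T=c["world_from_camera"]; d=T[:3,:3]@np.array([u[0],-u[1],-1.]); return T[:3,3],d/np.linalg.norm(d)
def plane(c,px,z):
    o,d=ray(c,px); return o+d*(z-o[2])/d[2]
def tri(c1,p1,c2,p2):
    A=np.zeros((3,3));b=np.zeros(3);R=[ray(c1,p1),ray(c2,p2)]
    for o,d in R:
        P=np.eye(3)-np.outer(d,d);A+=P;b+=P@o
    x=np.linalg.solve(A,b); return x,[np.linalg.norm((np.eye(3)-np.outer(d,d))@(x-o)) for o,d in R]
def proj(c,X):
    T=np.linalg.inv(c["world_from_camera"]);p=T[:3,:3]@np.array(X,float)+T[:3,3];p=p*[1,-1,-1]
    return cv2.projectPoints(p.reshape(1,3),np.zeros(3),np.zeros(3),c["K"],c["dist_coeffs"])[0].ravel()
def crop(f,x0,y0,x1,y1,k,out):
    a=f[y0:y1,x0:x1,::-1]; a=cv2.resize(a,None,fx=k,fy=k,interpolation=cv2.INTER_CUBIC)
    for x in range((x0+9)//10*10,x1,10):
        cv2.line(a,((x-x0)*k+k//2,0),((x-x0)*k+k//2,4),(0,0,255),1); cv2.putText(a,str(x),((x-x0)*k,14),0,.35,(0,0,255))
    for y in range((y0+9)//10*10,y1,10):
        cv2.line(a,(0,(y-y0)*k+k//2),(4,(y-y0)*k+k//2),(0,0,255),1); cv2.putText(a,str(y),(6,(y-y0)*k+k//2+4),0,.35,(0,0,255))
    cv2.imwrite(out,a)
E
python3 - <<'E'
from h import *
t=load("top0")["frame"]; s=load("scene0")["frame"]
crop(t,310,130,410,200,8,"pics/a1.png")
crop(s,225,130,325,200,8,"pics/a2.png")
crop(t,200,170,290,235,8,"pics/a3.png")
crop(s,335,200,435,270,8,"pics/a4.png")
E
```

```text
(no output)
```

View pics/a1.png

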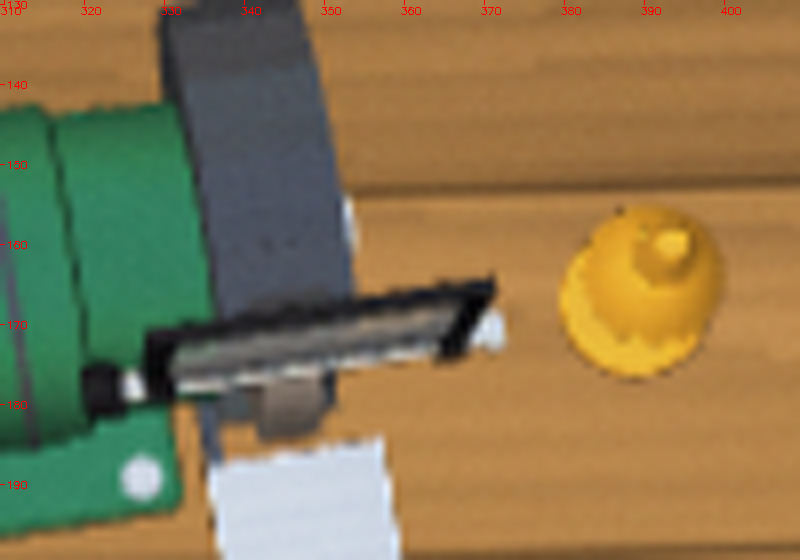

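View pics/a2.png

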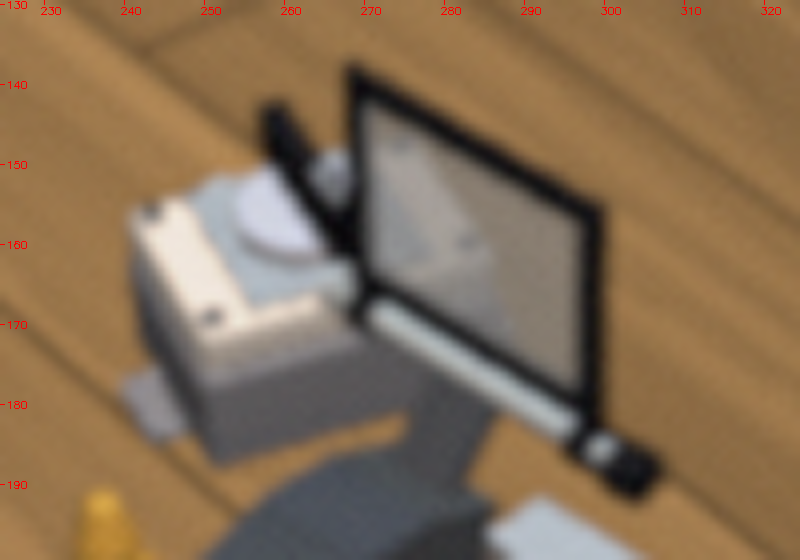

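View pics/a3.png

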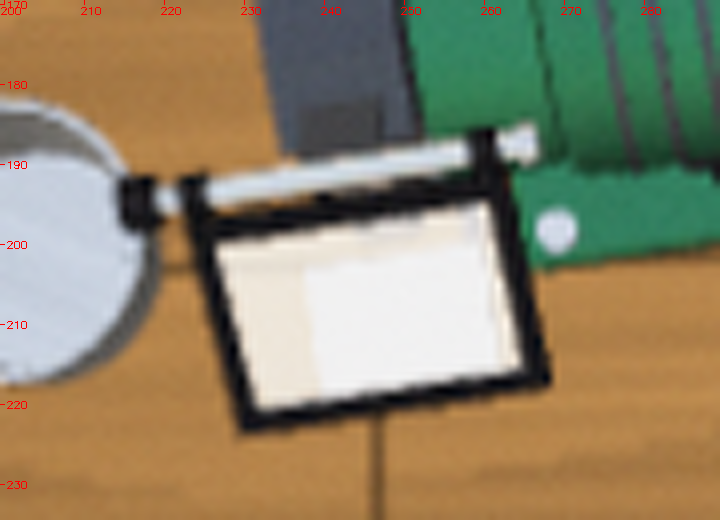

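View pics/a4.png

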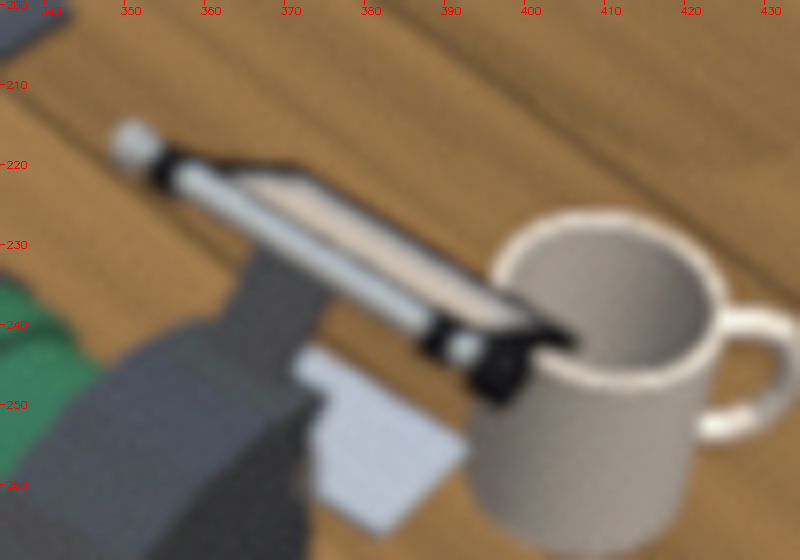

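Both hinges are clear. Left shield, top view: rod from (222,194) to (259,188), free corners at (230,222) and (266,217). Right shield, top view: rod from (329,177) to (366,173), upper edge from (329,171) to (370,165). Next I'll triangulate these and measure the isolator.

Run:
```python
from h import *
t=load("top0"); s=load("scene0")
P={"Rknob":((321.5,178),(303.5,188.5)),"Rtab-":((365.8,173),(269,167)),"Rtab+":((329,177.3),(298,184.5)),
"Redge-":((370.3,165),(269,139)),"Redge+":((329,171.8),(299,156)),
"Lknob":((215.5,195),(397,245)),"Ltab+":((222.5,194),(389,241.5)),"Ltab-":((259.3,188.5),(355.5,221.5)),"Ltip":((265,187.5),(350,218))}
X={}
for k,(a,b) in P.items():
    x,r=tri(t,a,s,b); X[k]=x; print(k,x.round(1),np.round(r,1),"plane236",plane(t,a,236).round(1))
L=(plane(t,(222.5,194),236)+plane(t,(259.3,188.5),236))/2
R=(plane(t,(365.8,173),236)+plane(t,(329,177.3),236))/2
print(L,R,np.linalg.norm(L-R)); d=L-R; print("yaw",np.arctan2(-d[0],d[1]))
for p in [(230,222.5),(266.5,217)]: print(plane(t,p,173))
# isolator mask
f=t["frame"].astype(int); sub=f[180:265,390:490]
dark=((sub.max(2)<60)).astype(np.uint8)
n,lab,st,ce=cv2.connectedComponentsWithStats(dark)
for i in range(1,n):
    if st[i,4]>3: print(st[i],ce[i]+[390,180])
# lid screws at z 72
for p in [(265,145),(428,183),(215,392),(377,430)]:
    print(plane(t,(390+p[0]/7-.43,180+p[1]/7-.43),72).round(1))
crop(t["frame"],410,190,475,255,9,"pics/b1.png")
crop(t["frame"],330,175,370,270,6,"pics/b2.png")
crop(s["frame"],225,130,295,195,9,"pics/b3.png")
```

```text
Rknob [567.3  18.4 237.8] [1. 1.] plane236 [566.9  19.1 236. ]
Rtab- [ 580.5 -104.6  237. ] [4.4 4.4] plane236 [ 577.4 -101.6  236. ]
Rtab+ [568.6  -2.  238.3] [1. 1.] plane236 [568.3  -1.3 236. ]
Redge- [ 579.9 -104.8  329.9] [0.3 0.3] plane236 [ 599.3 -114.8  236. ]
Redge+ [ 5.658e+02 -3.000e-01  3.306e+02] [0.7 0.7] plane236 [583.5  -1.8 236. ]
Lknob [528.8 305.5 240.7] [2. 2.] plane236 [528.3 308.1 236. ]
Ltab+ [532.2 285.9 238.2] [3.3 3.3] plane236 [530.5 288.9 236. ]
Ltab- [544.5 186.9 234.5] [2.2 2.2] plane236 [542.8 188.4 236. ]
Ltip [546.9 170.9 235.5] [2.6 2.6] plane236 [545.1 172.8 236. ]
[536.62857941 238.61875367 236.        ] [572.86102596 -51.45344717 236.        ] 292.32631062239875
yaw 0.12426477581811594
[458.31625042 279.8759094  173.        ]
[471.23426142 176.4600085  173.        ]
[ 34  36  30  12 119] [441.4789916  220.89915966]
[ 519.2 -301.    72. ]
[ 500.6 -371.4   72. ]
[ 413.  -273.5   72. ]
[ 394.5 -342.8   72. ]
```

View pics/b1.png

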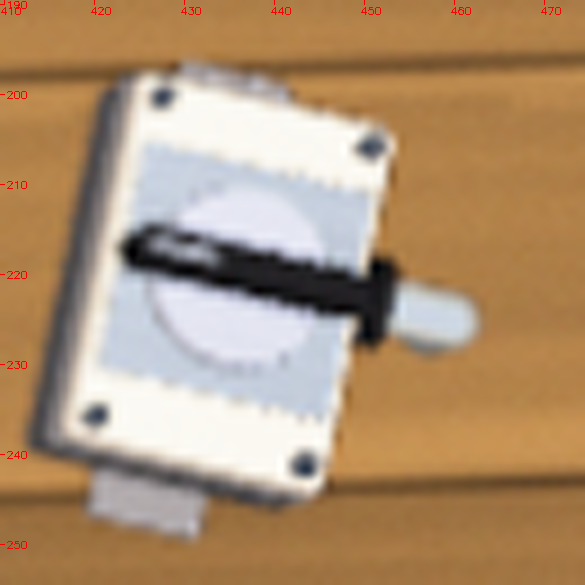

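View pics/b2.png

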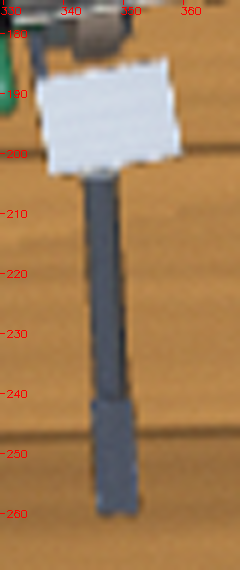

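```bash
cat >> h.py <<'E'
from scipy.spatial.transform import Rotation as Ro
def Rt(q): return Ro.from_quat([q[1],q[2],q[3],q[0]])
E
python3 - <<'E'
from h import *
from rig import ctrl
t=load("top0");s=load("scene0")
st=ctrl.read_state(); M=Rt(st["orientation"]).as_matrix(); print(M.round(4))
# handle checks
for nm,p,z in [("barL",(423,217.3),114),("disc",(437,219.5),86),("barR",(450,222.3),114)]: print(nm,plane(t,p,z).round(1))
c=np.array([456.8,-322.2]); yaw=-.255; ex=np.array([np.cos(yaw),np.sin(yaw)]);ey=np.array([-ex[1],ex[0]])
for nm,v in [("tip",c+45*ey),("ctr",c),("back",c-38*ey)]:
  print(nm,v.round(1),"top px",proj(t,[*v,114]).round(1),"scene px",proj(s,[*v,114]).round(1))
print("finial",plane(t,(388,169),0).round(1), "chisel ends",plane(t,(345,203),10).round(),plane(t,(348,260),10).round(), "mug",plane(t,(253,258),92).round())
H=np.array([573.5,-52.3]); g=.124; gx=np.array([np.cos(g),np.sin(g)]); print("gx",gx)
print("delta tool frame to (600,-49,400)",M.T@(np.array([600,-49,400])-st["eef_pos"]))
E
```

```text
[[-4.00e-04  4.42e-01 -8.97e-01]
 [ 1.50e-03 -8.97e-01 -4.42e-01]
 [-1.00e+00 -1.50e-03 -3.00e-04]]
barL [ 463.8 -276.   114. ]
disc [ 458.6 -323.6   86. ]
barR [ 446.7 -355.2  114. ]
tip [ 468.2 -278.7] top px [423.8 215.8] scene px [267.9 155.9]
ctr [ 456.8 -322.2] top px [438.7 219.2] scene px [262.6 148. ]
back [ 447.2 -359. ] top px [451.2 222.1] scene px [258.3 141.6]
finial [ 632.8 -195.6    0. ] chisel ends [526. -54.  10.] [347. -57.  10.] mug [359. 227.  92.]
gx [0.99232185 0.12368247]
delta tool frame to (600,-49,400) [-160.95046767 -265.59352257 -516.49319015]
```

View pics/b3.png

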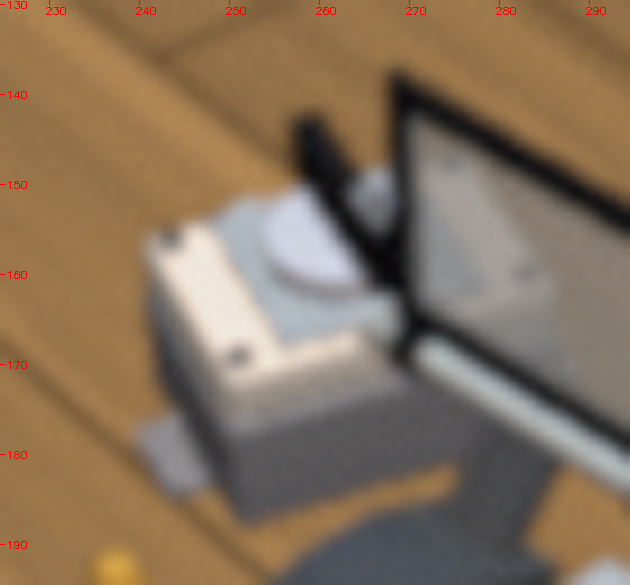

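The measurements agree: the bar's projected ends land on the bar in both views, the hinge triangulates to z≈237, and the upper edge to z≈330. First move: rise, close the jaws, turn to the grinder's axes, and go over behind the raised shield.

Emit:
drive_tool --plan '[{"hand":1,"dp":[-5,0,0],"rotation":[0,0,0]},{"hand":1,"dp":[-10,0,0],"rotation":[0.05,0,0]},{"hand":1,"dp":[-15,0,0],"rotation":[0.1,0,0]},{"hand":1,"dp":[-18,0,0],"rotation":[0.15,0,0]},{"hand":1,"dp":[-18,-2.1,-4.5],"rotation":[0.2,0,0]},{"hand":1,"dp":[-18,-4.3,-9],"rotation":[0.25,0,0]},{"hand":1,"dp":[-18,-6.4,-13.5],"rotation":[0.3,0,0]},{"hand":1,"dp":[-18,-8.6,-18],"rotation":[0.333,0,0]},{"hand":1,"dp":[-18,-10.7,-22.4],"rotation":[0.333,0,0]},{"hand":1,"dp":[-18,-12.9,-26.9],"rotation":[0.333,0,0]}]' --grip_force 40

```text
clock: 1.1
eef_pos: [439.1, -279.5, 419.0]
orientation: [-0.044, -0.706, -0.044, 0.706]
contact_force: [1.4, -1.0, 0.4]
grip_width: -0.2
```

Emit:
drive_tool --plan '[{"hand":1,"dp":[0,-3,-3],"rotation":[0,0,0]},{"hand":1,"dp":[0,-6,-6],"rotation":[0,0,0]},{"hand":1,"dp":[0,-9,-9],"rotation":[0,0,0]},{"hand":1,"dp":[0,-12,-12],"rotation":[0,0,0]},{"hand":1,"dp":[0,-15,-15],"rotation":[0,0,0]},{"hand":1,"dp":[0,-18,-18],"rotation":[0,0,0]},{"hand":1,"dp":[0,-21,-21.2],"rotation":[0,0,0]},{"hand":1,"dp":[0,-21,-21.2],"rotation":[0,0,0]},{"hand":1,"dp":[0,-21,-21.2],"rotation":[0,0,0]},{"hand":1,"dp":[0,-21,-21.2],"rotation":[0,0,0]}]'

```text
clock: 2.1
eef_pos: [622.2, -47.1, 419.0]
orientation: [-0.044, -0.705, -0.044, 0.706]
contact_force: [-0.7, -0.7, -0.1]
grip_width: 0.0
```

Run:
```python
from h import *
from rig import ctrl
st=ctrl.read_state(); print(st["eef_pos"],Rt(st["orientation"]).as_matrix().round(3))
for n in ["scene","top"]:
    c=ctrl.read_camera(n); np.savez(n+"1.npz",**c); cv2.imwrite(f"pics/{n}1.png",c["frame"][:,:,::-1])
crop(c["frame"],0,0,2,2,1,"pics/x.png")
crop(load("scene1")["frame"],200,60,360,180,5,"pics/c1.png")
```

```text
[622.18088022 -47.12317896 418.97327954] [[-0.001  0.124 -0.992]
 [-0.    -0.992 -0.124]
 [-1.     0.     0.001]]
```

View pics/c1.png

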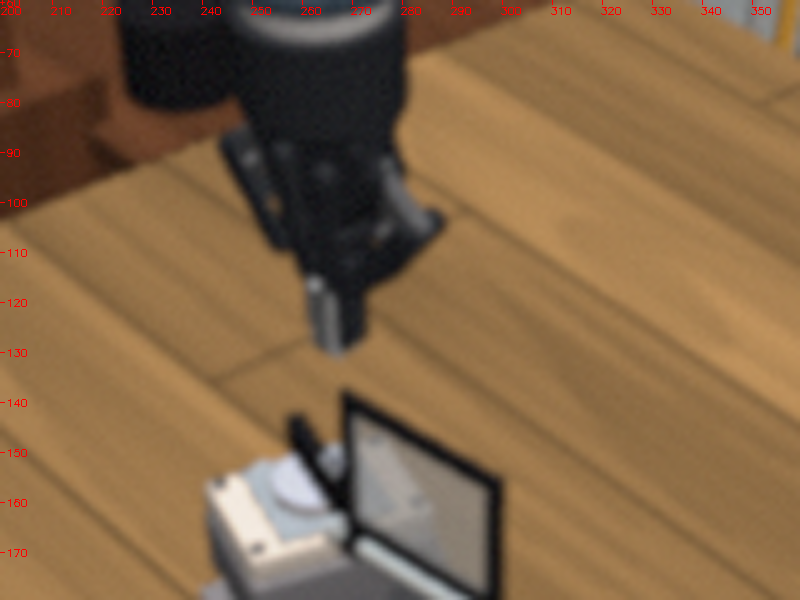

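View pics/top1.png

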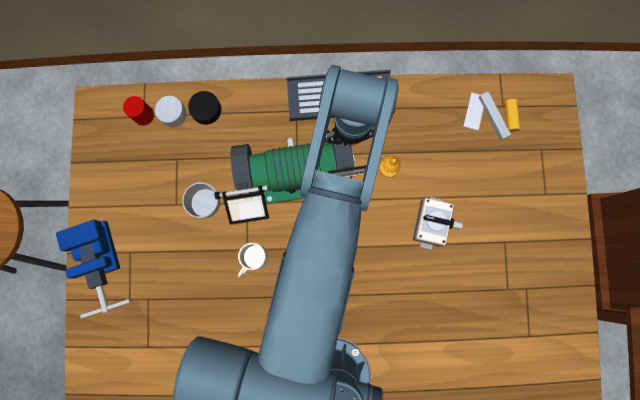

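The scene view shows the closed jaws behind and above the raised pane: fingertips at (266,129), pane's upper corner at (269,139). The top view shows the forearm passing over the shield with nothing disturbed. Next I'll lower behind the pane and start pulling it forward.

Emit:
drive_tool --plan '[{"hand":1,"dp":[3,0,0],"rotation":[0,0,0]},{"hand":1,"dp":[6,0,0],"rotation":[0,0,0]},{"hand":1,"dp":[9.5,0,0],"rotation":[0,0,0]},{"hand":1,"dp":[9.5,0,1],"rotation":[0,0,0]},{"hand":1,"dp":[9.5,0,2],"rotation":[0,0,0]},{"hand":1,"dp":[9.5,0,2.8],"rotation":[0,0,0]},{"hand":1,"dp":[9.5,0,3.5],"rotation":[0,0,0]},{"hand":1,"dp":[9.5,0,4.9],"rotation":[0,0,0]},{"hand":1,"dp":[9.9,0,6.2],"rotation":[0,0,0]},{"hand":1,"dp":[9.9,0,6.2],"rotation":[0,0,0]}]'

```text
clock: 3.2
eef_pos: [560.4, -54.5, 322.1]
orientation: [0.044, 0.707, 0.044, -0.705]
contact_force: [-0.5, 0.6, 0.7]
grip_width: 0.3
```

Run:
```python
from h import *
from rig import ctrl
print(proj(load("scene1"),[622,-47,411]))
c=ctrl.read_camera("scene")
crop(c["frame"],200,80,360,200,5,"pics/d1.png")
```

```text
[267.4147586  128.90169249]
```

View pics/d1.png

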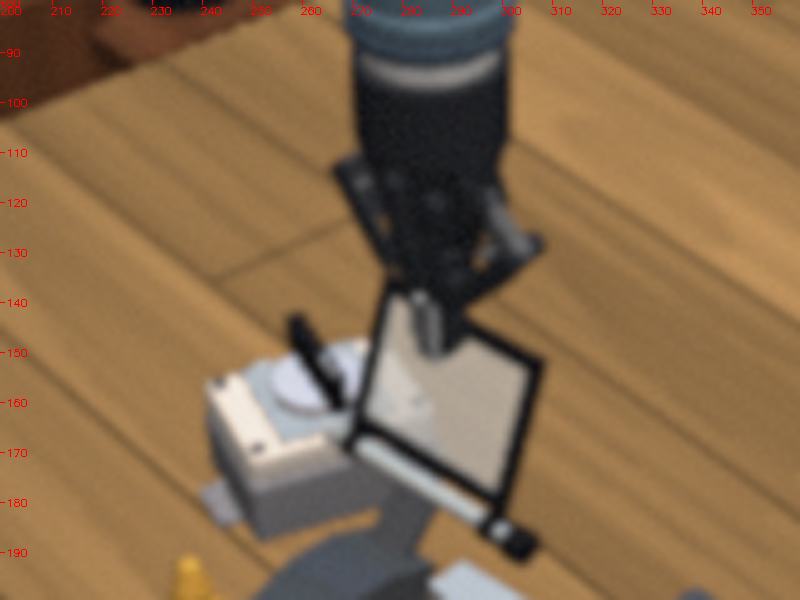

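The picture shows the fingertips at (286,150), behind the pane's upper frame, and the pane leaning forward. I'll follow the arc down to the stop.

Emit:
drive_tool --plan '[{"hand":1,"dp":[0.6,0,1.3],"rotation":[0,0,0]},{"hand":1,"dp":[1.3,0,2.5],"rotation":[0,0,0]},{"hand":1,"dp":[2.3,0,3.5],"rotation":[0,0,0]},{"hand":1,"dp":[3.4,0,4.4],"rotation":[0,0,0]},{"hand":1,"dp":[5.3,0,5.3],"rotation":[0,0,0]},{"hand":1,"dp":[7.3,0,6.5],"rotation":[0,0,0]},{"hand":1,"dp":[9.1,0,6.7],"rotation":[0,0,0]},{"hand":1,"dp":[10.8,0,6.1],"rotation":[0,0,0]},{"hand":1,"dp":[11.7,0,5.5],"rotation":[0,0,0]},{"hand":1,"dp":[11.7,0,5.5],"rotation":[0,0,0]}]'

```text
clock: 4.25
eef_pos: [506.9, -60.9, 202.6]
orientation: [-0.044, -0.705, -0.044, 0.706]
contact_force: [1.1, 0.1, 0.6]
grip_width: 0.2
```

Run:
```python
from h import *
from rig import ctrl
print(ctrl.read_state()["contact_force"])
c=ctrl.read_camera("scene")
crop(c["frame"],220,110,380,230,5,"pics/e1.png")
```

```text
[1.07019592 0.14577738 0.55990184]
```

View pics/e1.png

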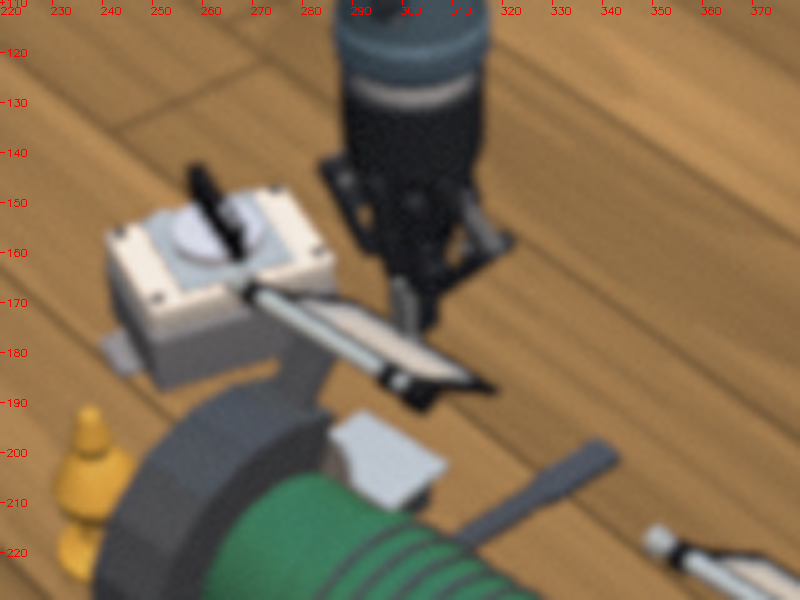

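The shield is almost down, with the tips near (303,173) on the pane. I'll press gently until the stop shows up in the force reading.

Emit:
drive_tool --plan '[{"hand":1,"dp":[0.1,0,0],"rotation":[0,0,0]},{"hand":1,"dp":[0.2,0,0],"rotation":[0,0,0]},{"hand":1,"dp":[0.3,0,0],"rotation":[0,0,0]},{"hand":1,"dp":[0.4,0,0],"rotation":[0,0,0]},{"hand":1,"dp":[0.5,0,0],"rotation":[0,0,0]},{"hand":1,"dp":[0.6,0,0],"rotation":[0,0,0]},{"hand":1,"dp":[0.6,0,0],"rotation":[0,0,0]},{"hand":1,"dp":[0.6,0,0],"rotation":[0,0,0]},{"hand":1,"dp":[0.6,0,0],"rotation":[0,0,0]},{"hand":1,"dp":[0.6,0,0],"rotation":[0,0,0]}]'

```text
clock: 5.3
eef_pos: [506.5, -61.1, 197.2]
orientation: [-0.044, -0.706, -0.044, 0.706]
contact_force: [-0.0, -0.7, 1.1]
grip_width: 0.3
```

Emit:
drive_tool --plan '[{"hand":1,"dp":[0.1,0,0],"rotation":[0,0,0]},{"hand":1,"dp":[0.2,0,0],"rotation":[0,0,0]},{"hand":1,"dp":[0.3,0,0],"rotation":[0,0,0]},{"hand":1,"dp":[0.4,0,0],"rotation":[0,0,0]},{"hand":1,"dp":[0.4,0,0],"rotation":[0,0,0]},{"hand":1,"dp":[0.4,0,0],"rotation":[0,0,0]},{"hand":1,"dp":[0.4,0,0],"rotation":[0,0,0]},{"hand":1,"dp":[0.4,0,0],"rotation":[0,0,0]},{"hand":1,"dp":[0.4,0,0],"rotation":[0,0,0]},{"hand":1,"dp":[0.4,0,0],"rotation":[0,0,0]}]'

```text
clock: 6.3
eef_pos: [506.9, -61.1, 195.3]
orientation: [0.044, 0.706, 0.044, -0.705]
contact_force: [-6.5, 1.8, 15.3]
grip_width: -0.0
```

Run:
```python
from h import *
from rig import ctrl
print(ctrl.read_state()["contact_force"],ctrl.read_state()["eef_pos"])
c=ctrl.read_camera("scene")
crop(c["frame"],220,110,380,230,5,"pics/f1.png")
```

```text
[-6.51594479  1.75791121 15.30552332] [506.85063732 -61.14767587 195.33855478]
```

View pics/f1.png

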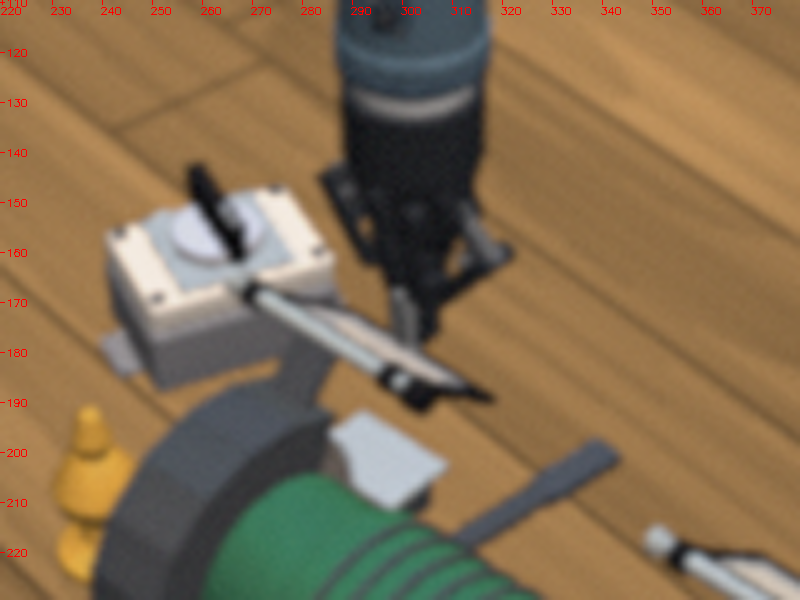

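The vertical force rose to 15 N with no further travel, so the shield is on its stop. Next I'll retreat upward and go to the robot side of the isolator's pointed end, turning to the box's axes.

Emit:
drive_tool --plan '[{"hand":1,"dp":[-4,0,0],"rotation":[0,0,0]},{"hand":1,"dp":[-8,0,1],"rotation":[0,0,0]},{"hand":1,"dp":[-9,3,2.5],"rotation":[0.08,0,0]},{"hand":1,"dp":[-9,6.5,4],"rotation":[0.16,0,0]},{"hand":1,"dp":[-9,10,5.5],"rotation":[0.24,0,0]},{"hand":1,"dp":[-9,13.5,7],"rotation":[0.3,0,0]},{"hand":1,"dp":[-8,17,8.5],"rotation":[0.379,0,0]},{"hand":1,"dp":[-6,19.9,9.8],"rotation":[0.379,0,0]},{"hand":1,"dp":[-3,19.9,9.8],"rotation":[0.379,0,0]},{"hand":1,"dp":[-3,19.9,9.8],"rotation":[0.379,0,0]}]'

```text
clock: 7.35
eef_pos: [431.5, -269.5, 218.9]
orientation: [0.092, -0.699, 0.088, 0.704]
contact_force: [-0.6, 0.4, 0.1]
grip_width: -0.1
```

Run:
```python
from h import *
from rig import ctrl
st=ctrl.read_state(); print(st["contact_force"],st["eef_pos"],st["joints"].round(2)); M=Rt(st["orientation"]).as_matrix(); print(M.round(3))
c=ctrl.read_camera("scene");np.savez("scene2.npz",**c)
crop(c["frame"],220,110,420,260,4,"pics/g1.png")
t=ctrl.read_camera("top");np.savez("top2.npz",**t); cv2.imwrite("pics/g2.png",t["frame"][:,:,::-1])
p=np.array([457,-322]);yaw=-.255;ex=np.array([np.cos(yaw),np.sin(yaw)]);ey=np.array([-ex[1],ex[0]])
d=st["eef_pos"][:2]-p; print("p,q",d@ex,d@ey)
```

```text
[-0.5885582   0.41254147  0.0860708 ] [ 431.52921053 -269.52844956  218.94088871] [-0.79  0.06  1.79  0.    1.31  1.04]
[[-0.006 -0.254 -0.967]
 [ 0.006 -0.967  0.254]
 [-1.    -0.005  0.007]]
p,q -37.88285576216753 44.34990373312557
```

View pics/g1.png

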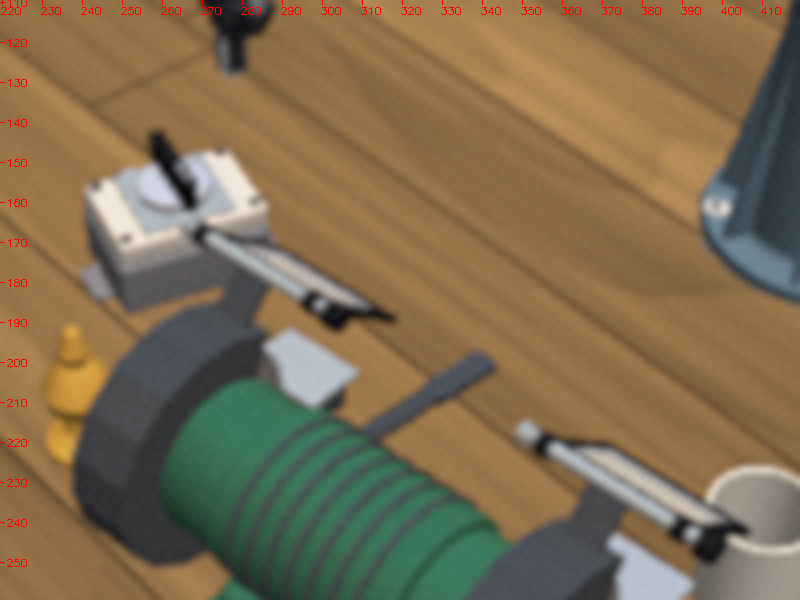

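View pics/g2.png

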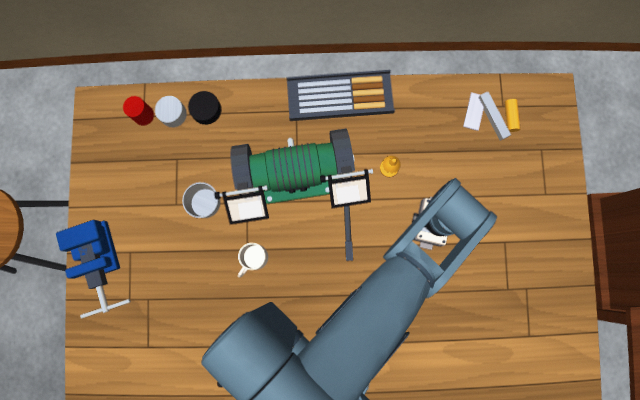

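Both shields now look alike: top-view frames at (246,206) and (349,188). I'll check the free-edge distance numerically on both before switching on.

Run:
```python
from h import *
t=load("top2"); s=load("scene2")
crop(t["frame"],205,160,295,230,8,"pics/h1.png"); crop(t["frame"],310,150,400,220,8,"pics/h2.png")
crop(s["frame"],255,155,325,200,11,"pics/h3.png")
```

```text
(no output)
```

View pics/h1.png

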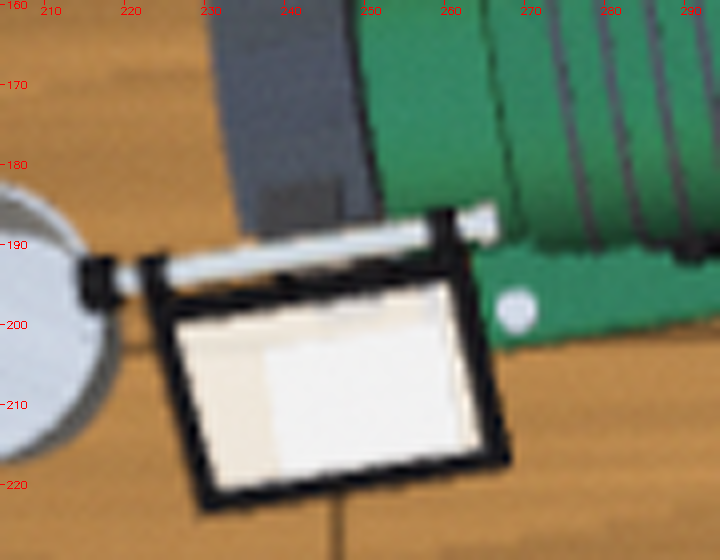

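View pics/h2.png

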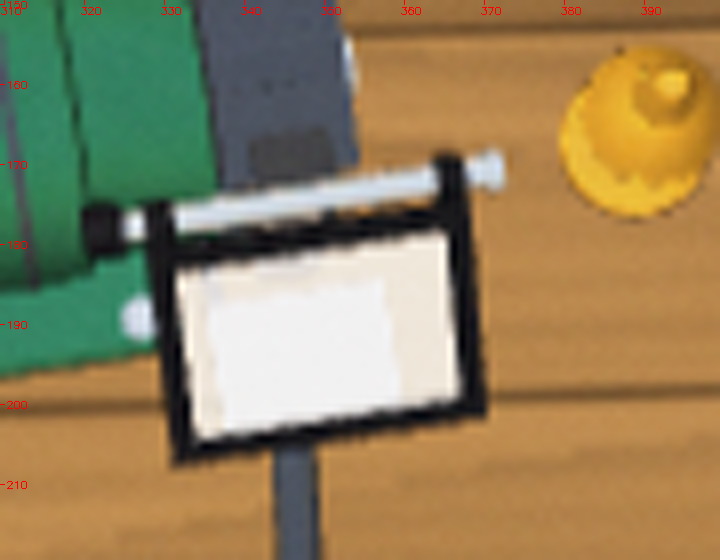

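View pics/h3.png

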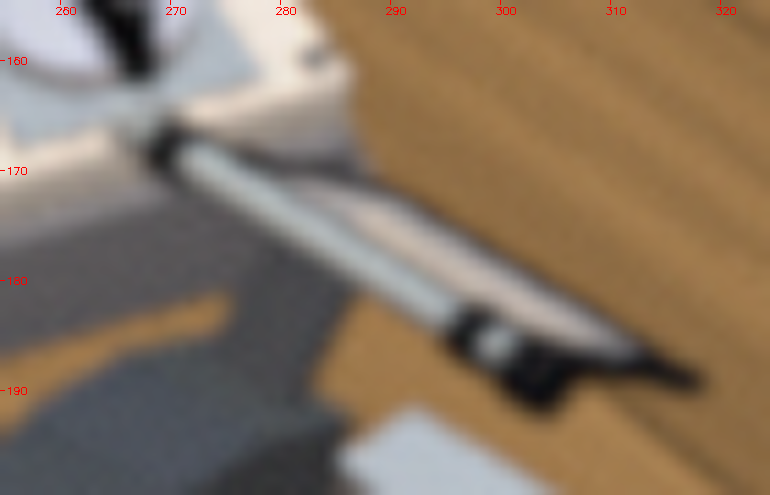

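Run:
```python
from h import *
t=load("top2"); s=load("scene2")
x,r=tri(t,(331.2,207),s,(317.3,189.3)); print("R+ corner",x.round(1),np.round(r,1))
x,r=tri(t,(229.7,223),s,(405.3,242)); print("L+ corner",x.round(1),np.round(r,1))
gx=np.array([.992,.124])
for n,a,b,h in [("L",(229.7,223),(267.3,217.5),(536.6,238.6)),("R",(331.2,207),(369.2,201),(572.9,-51.5))]:
    m=(plane(t,a,173)+plane(t,b,173))/2; print(n,m.round(1),(m[:2]-h)@gx)
```

```text
R+ corner [495.8  -7.7 175.2] [2. 2.]
L+ corner [457.6 278.8 176.5] [1.7 1.7]
L [463.3 227.5 173. ] -74.04986167151715
R [501.7 -60.1 173. ] -71.70965261889812
```

Both edges sit about 72–74 mm ahead of their hinges (75 expected) and the corner heights are 175–176 mm. So the right shield is as far down as the left. Next I'll lower beside the bar.

Emit:
drive_tool --plan '[{"hand":1,"dp":[4,0,0],"rotation":[0,0,0]},{"hand":1,"dp":[8,0,0],"rotation":[0,0,0]},{"hand":1,"dp":[10,0,0],"rotation":[0,0,0]},{"hand":1,"dp":[11.5,0,0],"rotation":[0,0,0]},{"hand":1,"dp":[11.5,0,0],"rotation":[0,0,0]},{"hand":1,"dp":[11.5,0,0],"rotation":[0,0,0]},{"hand":1,"dp":[11.5,0,0],"rotation":[0,0,0]},{"hand":1,"dp":[11.5,0,0],"rotation":[0,0,0]},{"hand":1,"dp":[11.5,0,0],"rotation":[0,0,0]},{"hand":1,"dp":[11.5,0,0],"rotation":[0,0,0]}]'

```text
clock: 8.45
eef_pos: [434.2, -270.9, 108.8]
orientation: [-0.089, 0.702, -0.09, -0.701]
contact_force: [0.3, 0.1, 0.5]
grip_width: 0.2
```

Run:
```python
from h import *
from rig import ctrl
st=ctrl.read_state(); print(st["contact_force"],st["eef_pos"]); M=Rt(st["orientation"]).as_matrix(); print(M.round(3))
c=ctrl.read_camera("scene")
crop(c["frame"],220,90,320,190,6,"pics/i1.png")
p=np.array([457,-322]);yaw=-.255;ex=np.array([np.cos(yaw),np.sin(yaw)]);ey=np.array([-ex[1],ex[0]])
d=st["eef_pos"][:2]-p; print("p,q",d@ex,d@ey)
```

```text
[0.32632603 0.10938401 0.54782512] [ 434.24881192 -270.91112045  108.81281258]
[[ 0.001 -0.251 -0.968]
 [-0.001 -0.968  0.251]
 [-1.     0.    -0.001]]
p,q -34.90242494005959 43.697950827844835
```

View pics/i1.png

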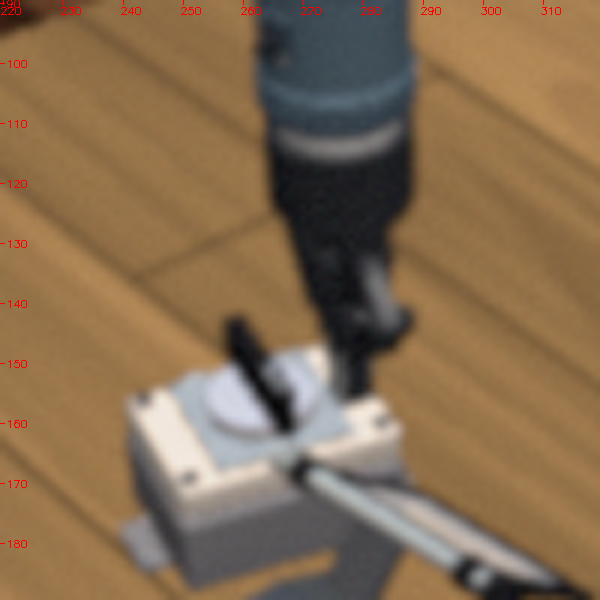

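Fingertips are at (278,156), just on the robot side of the bar's pointed end at (268,161), with no contact. I'll push along the arc, past the middle.

Emit:
drive_tool --plan '[{"hand":1,"dp":[0.5,0,-0.8],"rotation":[0,0,0]},{"hand":1,"dp":[0.5,0,-1.5],"rotation":[0,0,0]},{"hand":1,"dp":[0.5,0,-2.2],"rotation":[0,0,0]},{"hand":1,"dp":[0.5,0,-2.8],"rotation":[0,0,0]},{"hand":1,"dp":[0.5,0,-3.3],"rotation":[0,0,0]},{"hand":1,"dp":[0.5,0.2,-3.8],"rotation":[0,0,0]},{"hand":1,"dp":[0.5,0.5,-4.2],"rotation":[0,0,0]},{"hand":1,"dp":[0.5,0.8,-4.7],"rotation":[0,0,0]},{"hand":1,"dp":[0.5,1.3,-5.1],"rotation":[0,0,0]},{"hand":1,"dp":[0.5,1.3,-5.1],"rotation":[0,0,0]}]'

```text
clock: 9.5
eef_pos: [481.0, -297.6, 103.6]
orientation: [-0.089, 0.702, -0.09, -0.701]
contact_force: [0.7, -0.1, 0.3]
grip_width: -0.0
```

Run:
```python
from h import *
from rig import ctrl
st=ctrl.read_state(); print(st["contact_force"],st["eef_pos"])
c=ctrl.read_camera("scene")
crop(c["frame"],220,90,320,190,6,"pics/j1.png")
```

```text
[ 0.67344529 -0.13422858  0.25563597] [ 481.026969   -297.57181304  103.60770493]
```

View pics/j1.png

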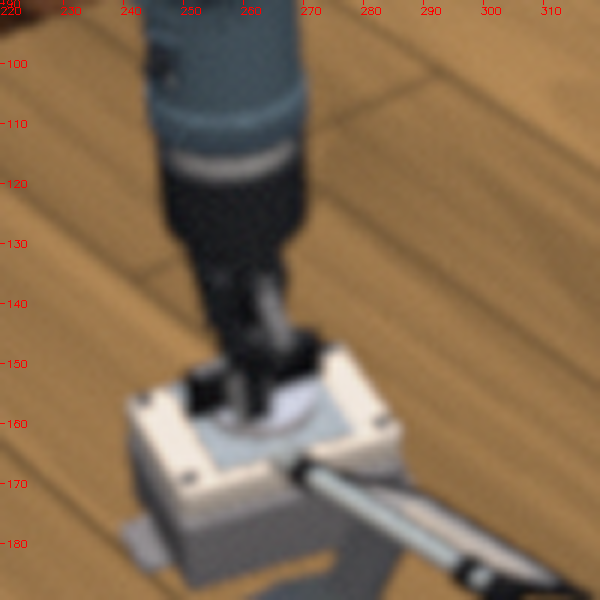

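The bar now lies along the box, from (252,155) to (272,149), with the finger free of it. I'll retreat up and away for a last check.

Emit:
drive_tool --plan '[{"hand":1,"dp":[-2,-0.5,0],"rotation":[0,0,0]},{"hand":1,"dp":[-7,-0.5,0],"rotation":[0,0,0]},{"hand":1,"dp":[-12,-0.5,0],"rotation":[0,0,0]},{"hand":1,"dp":[-14,3,3],"rotation":[0,0,0]},{"hand":1,"dp":[-14,7,6],"rotation":[0,0,0]},{"hand":1,"dp":[-14,11,9],"rotation":[0,0,0]},{"hand":1,"dp":[-14,15,11],"rotation":[0,0,0]},{"hand":1,"dp":[-14,19,13],"rotation":[0,0,0]},{"hand":1,"dp":[-14,23,15],"rotation":[0,0,0]},{"hand":1,"dp":[-14,26,16],"rotation":[0,0,0]}]'

```text
clock: 10.55
eef_pos: [257.3, -509.7, 243.8]
orientation: [0.09, -0.701, 0.091, 0.701]
contact_force: [0.1, -0.4, -0.6]
grip_width: 0.4
```

Emit:
drive_tool --plan '[{"hand":1,"dp":[0,0,0],"rotation":[0,0,0]},{"hand":1,"dp":[0,0,0],"rotation":[0,0,0]},{"hand":1,"dp":[0,0,0],"rotation":[0,0,0]},{"hand":1,"dp":[0,0,0],"rotation":[0,0,0]},{"hand":1,"dp":[0,0,0],"rotation":[0,0,0]},{"hand":1,"dp":[0,0,0],"rotation":[0,0,0]},{"hand":1,"dp":[0,0,0],"rotation":[0,0,0]},{"hand":1,"dp":[0,0,0],"rotation":[0,0,0]},{"hand":1,"dp":[0,0,0],"rotation":[0,0,0]},{"hand":1,"dp":[0,0,0],"rotation":[0,0,0]}]'

```text
clock: 11.55
eef_pos: [259.9, -507.5, 243.3]
orientation: [0.09, -0.701, 0.09, 0.701]
contact_force: [-0.5, 0.7, 0.3]
grip_width: -0.3
```

Run:
```python
from h import *
from rig import ctrl
st=ctrl.read_state(); print(st["clock"],st["contact_force"],st["eef_pos"])
c=ctrl.read_camera("top");np.savez("top3.npz",**c);cv2.imwrite("pics/k1.png",c["frame"][:,:,::-1])
crop(c["frame"],410,190,475,255,9,"pics/k2.png")
s=ctrl.read_camera("scene"); cv2.imwrite("pics/k3.png",s["frame"][:,:,::-1])
t0=load("top0"); d=cv2.absdiff(t0["frame"],c["frame"]).max(2)
for n,b in [("pot",(180,180,212,220)),("mug",(235,240,270,280)),("chisel",(340,210,356,262)),("finial",(378,153,402,180))]:
    print(n,d[b[1]:b[3],b[0]:b[2]].max())
```

```text
11.55 [-0.45817985  0.67478121  0.29606819] [ 259.88759569 -507.52781512  243.27944233]
pot 8
mug 7
chisel 8
finial 8
```

View pics/k1.png

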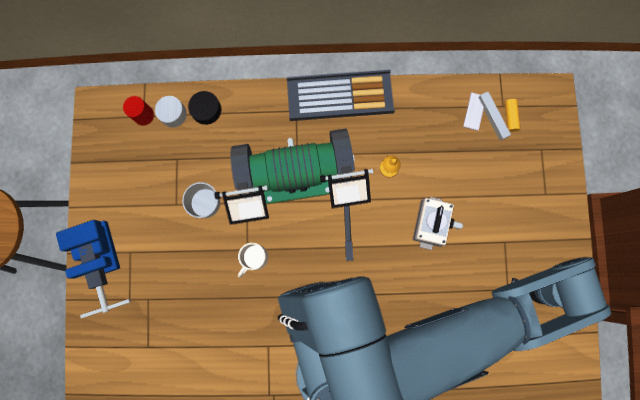

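View pics/k2.png

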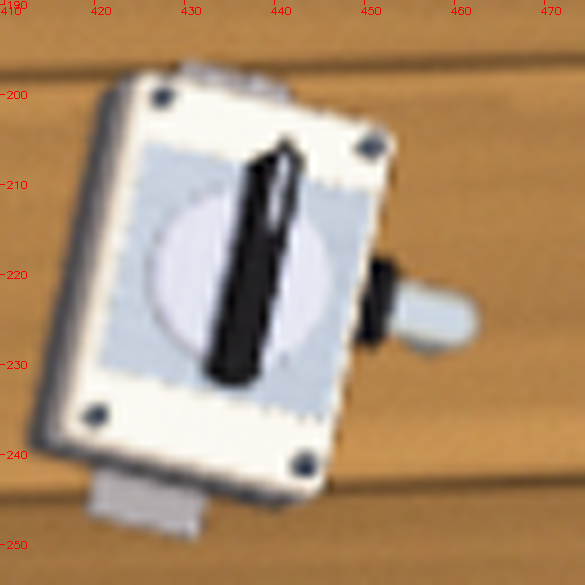

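View pics/k3.png

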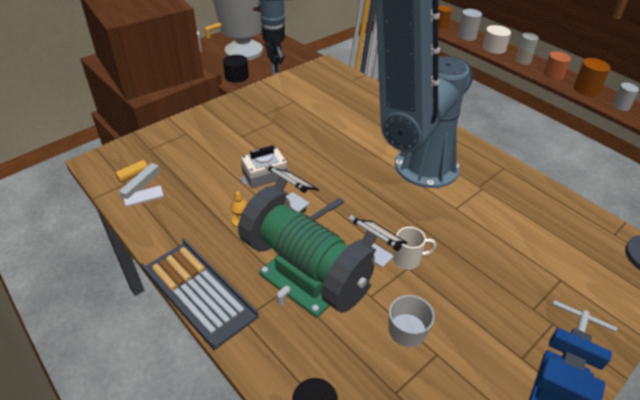

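The final view shows the bar along the box, from (434,231) to the pointed end at (441,206), so it is ON. Both shields are down, and the pot, mug, chisel and finial regions match the first picture. I'll hand it in.

```bash
python3 -c "
from rig import ctrl
print(ctrl.sign_off())"
```

```text
the job is handed in; nothing more can be done
None
```

The grinder is ready to run: both eye shields are down, the isolator is on, and I handed the job in after about 12 s of robot time.

- **Isolator at the start:** it was already off, with the bar across the box and the point toward +y in both camera views, so I did not need to switch it off first.
- **Shield:** the right-hand shield was the one left up. I swung it down from behind with the closed fingers until the force rose to 15 N with no further travel, which I took as its stop.
- **Isolator on:** I then pushed the handle's pointed end past the middle so that it snapped to ON, and moved the arm clear.

**Last checks**
- **Shield positions:** the free edges lie about 72 mm (right) and 74 mm (left) ahead of their hinges. A fully down shield should give 75 mm. The corner heights match at 175 and 176 mm, where 173 mm is expected. These gaps are within what I can measure from the pictures.
- **Handle:** the bar lies along the box with its point to +x. I read this from the picture only and did not work out an exact angle.
- **Bystanders:** the pot, mug, chisel and finial show no change between the first and last top views. The chisel actually lies in front of the right wheel, not the left as described, and I left it alone.
- **Contact:** the force reading is within noise with the arm retracted.

No check failed.

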